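# Lay the picking forceps in the cassette, softest first, and fold the hold-down home

### The job

Pack the three picking forceps into the instrument cassette in the order they are used, the softest spring in the left place, the middle one in the middle and the stiffest in the right; they look alike and can only be told apart by feeling how hard their arms press together. Each lies centred in its pair of grooves, tip away from the robot, as it lay on the desk. Then fold the hold-down bail over them until it is fully home, and leave the other things on the desk where they are.

Things in the scene. Friction and masses are not known exactly. Their poses are not given: they have to be found in the camera images.
- forceps_p_mid (a point): steel forceps, one of three alike: 122 mm long, 11.5 mm wide, about 50 g, lying on the broad side of one arm with the other arm above it; joined at the head, 6 mm high there, 12 mm at the middle, 20 mm at the tip. Tips start away from the robot. This point: mid-length, 5 mm above the underside; x from head to tip, y across the blade, z up
- forceps_p_tip (a point): tip of the lower arm of these forceps, 60 mm from the mid point along x. Pressed down from above 35 mm tipward of the mid point, the upper arm (top 16 mm high there) springs about 10 mm until it meets the lower. It shuts at about 0.5 N on the softest forceps, 3 N on the middle, 8 N on the stiffest, part-way down roughly in proportion; the names p, q, r say nothing of this
- forceps_q_mid (a point): steel forceps, one of three alike: 122 mm long, 11.5 mm wide, about 50 g, lying on the broad side of one arm with the other arm above it; joined at the head, 6 mm high there, 12 mm at the middle, 20 mm at the tip. Tips start away from the robot. This point: mid-length, 5 mm above the underside; x from head to tip, y across the blade, z up
- forceps_q_tip (a point): tip of the lower arm of these forceps, 60 mm from the mid point along x. Pressed down from above 35 mm tipward of the mid point, the upper arm (top 16 mm high there) springs about 10 mm until it meets the lower. It shuts at about 0.5 N on the softest forceps, 3 N on the middle, 8 N on the stiffest, part-way down roughly in proportion; the names p, q, r say nothing of this
- forceps_r_mid (a point): steel forceps, one of three alike: 122 mm long, 11.5 mm wide, about 50 g, lying on the broad side of one arm with the other arm above it; joined at the head, 6 mm high there, 12 mm at the middle, 20 mm at the tip. Tips start away from the robot. This point: mid-length, 5 mm above the underside; x from head to tip, y across the blade, z up
- forceps_r_tip (a point): tip of the lower arm of these forceps, 60 mm from the mid point along x. Pressed down from above 35 mm tipward of the mid point, the upper arm (top 16 mm high there) springs about 10 mm until it meets the lower. It shuts at about 0.5 N on the softest forceps, 3 N on the middle, 8 N on the stiffest, part-way down roughly in proportion; the names p, q, r say nothing of this
- cassette_mid (a point): middle of the instrument cassette, 18 mm above the desk: a low perforated steel tray, 148 mm (x) by 146 mm (y), rim 11 mm high, which does not shift. x points away from the robot, y to the left along the row of places. Grey rubber combs 23 mm high and 12 mm thick run along y at x = -40 and +40 mm, each with three grooves; forceps lie along x across both combs
- place_1 (a point): the left (y = +42 mm) place of the cassette: where the mid point of forceps lying in this pair of grooves is, 18 mm above the desk; axes as the cassette's. Groove floors are 13 mm above the desk; grooves are 15 mm wide in the near comb, 12 mm in the far one, 3 mm a side wider at the top
- place_2 (a point): the middle (y = 0) place of the cassette: where the mid point of forceps lying in this pair of grooves is, 18 mm above the desk; axes as the cassette's. Groove floors are 13 mm above the desk; grooves are 15 mm wide in the near comb, 12 mm in the far one, 3 mm a side wider at the top
- place_3 (a point): the right (y = -42 mm) place of the cassette: where the mid point of forceps lying in this pair of grooves is, 18 mm above the desk; axes as the cassette's. Groove floors are 13 mm above the desk; grooves are 15 mm wide in the near comb, 12 mm in the far one, 3 mm a side wider at the top
- bail (a joint): angle (rad) of the cassette's hold-down bail, a U of 6 mm steel rod hinged along y, 50 mm nearer the robot than the cassette middle, 29 mm above the desk: 0 = folded away from the robot and down onto the instruments, fully home; 1.57 = upright; about 2.3 = open, leaning toward the robot. It stays where it is left; moving it takes about 3 N at the bar, pressing it home on the forceps about 10 N
- bail_bar (a point): middle of the bail's cross bar: 68 mm from the hinge line, 119 mm long along y. Fully home it lies 18 mm beyond the cassette middle, its centre 29 mm above the desk, and presses the upper arms of forceps in their grooves down by 3 mm; forceps that are not in their grooves stop it short
- pad_1: rubber sleeve that turns on the bail's cross bar over the left place, 9 mm thick, 30 mm long; origin at its centre; with the bail home it bears on the forceps below by their own spring
- pad_2: rubber sleeve that turns on the bail's cross bar over the middle place, 9 mm thick, 30 mm long; origin at its centre; with the bail home it bears on the forceps below by their own spring
- pad_3: rubber sleeve that turns on the bail's cross bar over the right place, 9 mm thick, 30 mm long; origin at its centre; with the bail home it bears on the forceps below by their own spring
- petri_dish: shallow round dish, 62 mm across, 13 mm high; origin at the centre of its underside; a bystander
- cover_glass_box: small clear box, 38 x 38 x 21 mm; origin at the centre of its underside; a bystander
- dropper_bottle: dropper bottle, 42 mm across, 110 mm high; origin at the centre of its underside; a bystander
- loupe: folding hand lens, 26 x 54 x 15 mm; origin at the centre of its underside; a bystander
There are look-alikes about, which are no part of the job. What is shaped like the part that bears forceps_r_mid but red is not meant.

How it is judged:
At the end, for the whole second after the job is handed in: Forceps at rest in each place (12 mm along, 6 mm across, 4 mm in height, 0.15 rad), tips away from the robot, bail home (below 0.02 rad). Softest left, middle one in the middle, stiffest right, by how hard they bear on the bail's pads: under 0.8 N, 0.8 to 2.6 N, over 2.6 N (((x of forceps_p_mid in the frame of place_1 between -0.012 and 0.012 m and y of forceps_p_mid in the frame of place_1 between -0.006 and 0.006 m and z of forceps_p_mid in the frame of place_1 between -0.004 and 0.004 m and angle between the x axis of forceps_p_mid and the x axis of place_1, either way round below 0.15 rad and x of forceps_p_tip in the frame of place_1 above 0.03 m and angle between forceps_p_mid's own z axis and vertical below 0.15 rad) or (x of forceps_q_mid in the frame of place_1 between -0.012 and 0.012 m and y of forceps_q_mid in the frame of place_1 between -0.006 and 0.006 m and z of forceps_q_mid in the frame of place_1 between -0.004 and 0.004 m and angle between the x axis of forceps_q_mid and the x axis of place_1, either way round below 0.15 rad and x of forceps_q_tip in the frame of place_1 above 0.03 m and angle between forceps_q_mid's own z axis and vertical below 0.15 rad) or (x of forceps_r_mid in the frame of place_1 between -0.012 and 0.012 m and y of forceps_r_mid in the frame of place_1 between -0.006 and 0.006 m and z of forceps_r_mid in the frame of place_1 between -0.004 and 0.004 m and angle between the x axis of forceps_r_mid and the x axis of place_1, either way round below 0.15 rad and x of forceps_r_tip in the frame of place_1 above 0.03 m and angle between forceps_r_mid's own z axis and vertical below 0.15 rad)) and ((x of forceps_p_mid in the frame of place_2 between -0.012 and 0.012 m and y of forceps_p_mid in the frame of place_2 between -0.006 and 0.006 m and z of forceps_p_mid in the frame of place_2 between -0.004 and 0.004 m and angle between the x axis of forceps_p_mid and the x axis of place_2, either way round below 0.15 rad and x of forceps_p_tip in the frame of place_2 above 0.03 m and angle between forceps_p_mid's own z axis and vertical below 0.15 rad) or (x of forceps_q_mid in the frame of place_2 between -0.012 and 0.012 m and y of forceps_q_mid in the frame of place_2 between -0.006 and 0.006 m and z of forceps_q_mid in the frame of place_2 between -0.004 and 0.004 m and angle between the x axis of forceps_q_mid and the x axis of place_2, either way round below 0.15 rad and x of forceps_q_tip in the frame of place_2 above 0.03 m and angle between forceps_q_mid's own z axis and vertical below 0.15 rad) or (x of forceps_r_mid in the frame of place_2 between -0.012 and 0.012 m and y of forceps_r_mid in the frame of place_2 between -0.006 and 0.006 m and z of forceps_r_mid in the frame of place_2 between -0.004 and 0.004 m and angle between the x axis of forceps_r_mid and the x axis of place_2, either way round below 0.15 rad and x of forceps_r_tip in the frame of place_2 above 0.03 m and angle between forceps_r_mid's own z axis and vertical below 0.15 rad)) and ((x of forceps_p_mid in the frame of place_3 between -0.012 and 0.012 m and y of forceps_p_mid in the frame of place_3 between -0.006 and 0.006 m and z of forceps_p_mid in the frame of place_3 between -0.004 and 0.004 m and angle between the x axis of forceps_p_mid and the x axis of place_3, either way round below 0.15 rad and x of forceps_p_tip in the frame of place_3 above 0.03 m and angle between forceps_p_mid's own z axis and vertical below 0.15 rad) or (x of forceps_q_mid in the frame of place_3 between -0.012 and 0.012 m and y of forceps_q_mid in the frame of place_3 between -0.006 and 0.006 m and z of forceps_q_mid in the frame of place_3 between -0.004 and 0.004 m and angle between the x axis of forceps_q_mid and the x axis of place_3, either way round below 0.15 rad and x of forceps_q_tip in the frame of place_3 above 0.03 m and angle between forceps_q_mid's own z axis and vertical below 0.15 rad) or (x of forceps_r_mid in the frame of place_3 between -0.012 and 0.012 m and y of forceps_r_mid in the frame of place_3 between -0.006 and 0.006 m and z of forceps_r_mid in the frame of place_3 between -0.004 and 0.004 m and angle between the x axis of forceps_r_mid and the x axis of place_3, either way round below 0.15 rad and x of forceps_r_tip in the frame of place_3 above 0.03 m and angle between forceps_r_mid's own z axis and vertical below 0.15 rad)) and linear speed of each of forceps_p, forceps_q, forceps_r below 0.02 m/s and value of joint bail below 0.02 rad and contact force between pad_1 and anything else between 0.05 and 0.8 N and contact force between pad_2 and anything else between 0.8 and 2.6 N and contact force between pad_3 and anything else above 2.6 N); the robot touches nothing.
It fails at once if the petri dish is pushed more than 3 cm (distance of petri_dish from where it was at the start of the episode above 0.03 m).
It fails at once if the cover glass box is pushed more than 3 cm (distance of cover_glass_box from where it was at the start of the episode above 0.03 m).
It fails at once if the dropper bottle is pushed more than 3 cm (distance of dropper_bottle from where it was at the start of the episode above 0.03 m).
It fails at once if the loupe is pushed more than 3 cm (distance of loupe from where it was at the start of the episode above 0.03 m).
It also fails if it takes over 72 s, if anything falls off the work surface, if the arm or the gripper's body presses on something with over 40 N, if the wrist force passes 120 N, or if a joint passes its speed limit or range.

### The arm

A 7-joint arm with a two-finger parallel gripper is mounted at the origin on a cart in front of the work surface, level with it; the furniture and walls round the work are solid. World frame = base frame: x ahead of the robot, y to its left, z up, the work surface at z = 0. Lengths are in m, angles in rad, forces in N, time in s.
With the tool pointing down it reaches from about 0.35 to 0.9 m from the base axis. Payload 8.1 kg.
Tool frame: the origin (TCP) lies at the very end of the fingers, on their centre line; the grasp point (between the pads) lies 19 mm behind it; z points along the fingers, x is the direction in which the jaws open and shut, and the axes are right-handed (so a half turn about z gives the same grasp; the last joint's range is limited). The gripper opens to 92 mm and grips with 3 to 60 N. Pads are 19 mm wide; open, the fingers measure 130 mm over their backs; the gripper's body (75 mm by 190 mm) begins 47 mm behind the grasp point.
Start: joints at [-1.335, 0.434, 0.025, 1.573, -0.012, 1.134, -0.075], TCP at [0.208, 0.589, 0.227] pointing down, gripper open.
Joint ranges: [-2.62, 2.62], [-0.44, 2.09], [-1.27, 1.32], [0.08, 2.57], [-1.32, 4.46], [0.12, 2], [-2.74, 2.74]. Speed limits (rad/s): [2.22, 2.22, 3.01, 3.01, 3.14, 3.14, 3.14].

### API

Orientations are given as a rotation vector (axis times angle).
In Python, from cell import status, viewer, arm gives the robot as it stands.
- The arm moves only by the tool jog_arm, never from a script. Its argument "commands" is text: rows parted by semicolons, each of 7 numbers parted by spaces: the closure, from -1 (fully open) to 1 (shut), then the shift along the world's x, y, z normalised to -1 to 1, where 1 is 0.3 m, then the turn, a rotation vector about the world's x, y, z normalised to -1 to 1, where 1 is 2 pi rad. In form: jaw dx dy dz wx wy wz; .... A call has exactly 5 rows; each row shifts and turns the commanded pose from where the row before left it; what a row does not reach is not made up. A row lasts 1/10 s, in which the tool goes at most 50 mm and 8.59 degrees, less where a joint would pass 70% of its speed; a pose out of reach is approached as far as the arm can. A call with a number of a shift or a turn outside -1 to 1 is refused whole. A call with a gripper value outside its range is refused whole. The fingers move at their own pace and stop on an object; "force" is the grip in N (left out, the last holds). Time passes only in rows, so rows that do not move let the fingers close, or fill a call up. It gives the time, the measured TCP pose, the force and the opening at its end, in the units of the state.
- status.observe(): the state, without advancing time (a new reading comes with each control period).
- viewer.get_image(name): name is "scene" or "top" or "wrist"; returns a dict with "pixels" (420x560x3 uint8, red, green, blue), "z_map" (420x560 float32, m along the optical axis (not along the pixel's ray), 0 where there is no reading), "camera_matrix" (3x3 intrinsics, pixels), "k1" (the pictures are not rectified: a ray, as slopes to the right and down, at radius r is drawn at 1 + k1 r^2 times it, then the intrinsics apply), "R" (3x3) and "t" (3): a world point X has camera coordinates R X + t. Camera axes: x right, y down, z forward; pixel columns grow to the right and rows downward; lengths in m; the calibration is good to about 2 mm. A picture is of the moment at which its call begins.
- arm.sign_off(): hands the job in, once; it reports no verdict.
The state is a dict: "clock": time; "joints": joint angles; "dq": joint speeds; "joint_efforts": joint torques, N m; "position": TCP position; "ee_rot": TCP orientation; "force": force on the tool from outside, world axes, zero at the start; "ft_torque": the same for the moment, N m; "width": opening from 0.0 (shut) to 1.0 (fully open).
Only numpy, scipy, OpenCV 4.12 (cv2) and the standard library are available. Lean on these libraries where they do the work, as an engineer would, in place of code of your own. Each camera call takes 0.05 s, during which the arm holds its last target. There are 200 camera calls.

## Working session

There is one attempt and no reset: what is moved stays moved. The work goes in short steps, Python scripts to look and compute and a tool call to move; the robot and the scene stay as the last step left them, time stands still between calls to the robot, and variables do not carry over. Pictures are saved under pics/ and viewed, about 8 in all and at most 12, crops included, and the job is handed in when it is done.

Besides the shell and the picture viewer there is one more tool, called after "Request:" by a JSON object that holds its "name" and its "arguments". jog_arm: Moves the arm, as the interface text tells. Scaled input: -1 to 1 covers 0.3 m each way for a shift and 2 pi rad each way for a turn. Its arguments: {"type":"object","properties":{"commands":{"type":"string"},"force":{"type":"number"}},"required":["commands"]}

```bash
mkdir -p pics; cat > h.py <<'E'
import numpy as np, cv2
from cell import status, viewer, arm
def grab(n,save=None):
    im=viewer.get_image(n)
    if save: cv2.imwrite('pics/'+save,cv2.cvtColor(im['pixels'],cv2.COLOR_RGB2BGR))
    return im
def ray(im,uv):
    K=im['camera_matrix'];k=float(im['k1'])
    p=cv2.undistortPoints(np.array(uv,float).reshape(-1,1,2),K,np.array([k,0,0,0.])).reshape(-1,2)
    return p
def plane(im,uv,z):
    p=ray(im,uv);R=im['R'];t=im['t'];c=-R.T@t
    d=np.c_[p,np.ones(len(p))]@R
    return c+d*((z-c[2])/d[:,2])[:,None]
def depth(im,uv):
    p=ray(im,uv);uvi=np.round(uv).astype(int).reshape(-1,2)
    z=im['z_map'][uvi[:,1],uvi[:,0]]
    return (np.c_[p,np.ones(len(p))]*z[:,None]-im['t'])@im['R']
def proj(im,X):
    c=np.atleast_2d(X)@im['R'].T+im['t'];s=c[:,:2]/c[:,2:];r2=(s**2).sum(1,keepdims=True)
    s=s*(1+float(im['k1'])*r2);K=im['camera_matrix']
    return s*[K[0,0],K[1,1]]+[K[0,2],K[1,2]]
E
python3 - <<'E'
from h import *
np.set_printoptions(precision=4,suppress=True)
a=grab('top','top0.png');b=grab('scene','scene0.png');c=grab('wrist')
for i in (a,b,c): print(i['camera_matrix'][0,0],i['k1'],-i['R'].T@i['t'],i['R'][2])
np.save('top0.npy',a,allow_pickle=True)
print(status.observe())
E
```

```text
510.18814241754086 -0.15569287127423073 [ 0.4631 -0.2824  1.41  ] [ 0.0746 -0.0099 -0.9972]
429.5351288737422 0.010562158934865873 [0.1614 0.0123 0.8388] [ 0.424  -0.3201 -0.8472]
310.6216827134477 -0.023529565287466723 [0.142  0.6115 0.3841] [ 0.2442 -0.0881 -0.9657]
{'clock': 0.15, 'joints': array([-1.3346,  0.435 ,  0.025 ,  1.5739, -0.0116,  1.134 , -0.0751]), 'dq': array([-0.0002, -0.0027, -0.0004, -0.0022,  0.0004, -0.001 , -0.0002]), 'joint_efforts': array([  0.0022, -66.826 ,   0.9861, -31.4693,  -0.0603,   0.0393,
         0.0001]), 'position': array([0.2076, 0.5891, 0.2262]), 'ee_rot': array([ 2.5637,  1.8146, -0.0014]), 'force': array([ 0.041 , -0.3709,  0.2589]), 'ft_torque': array([ 0.047 , -0.0331,  0.0151]), 'width': 1.0018218110607944}
```

View pics/top0.png

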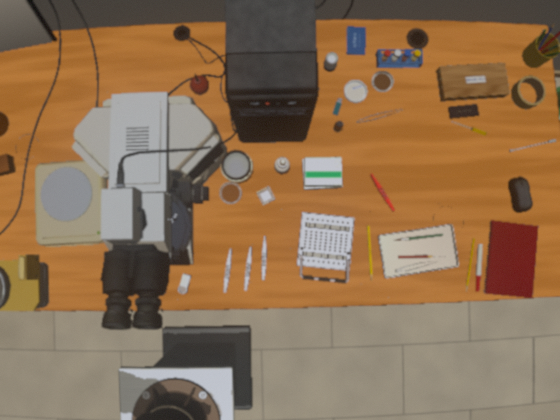

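View pics/scene0.png

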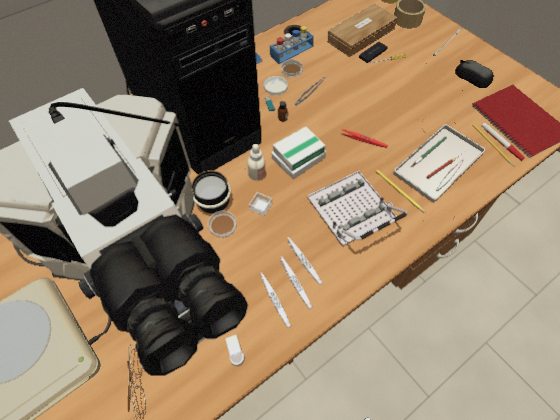

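Top view shows three forceps at about (228,270), (248,268), (264,257), the cassette at about (327,242) with the bail open toward the robot at row 278, and the microscope left at (135,280). The scene view shows the same forceps at about (275,299), (295,282), (304,260) and the cassette at (357,207). The red forceps at (382,192) and the ones on the white tray are look-alikes.

```bash
python3 - <<'E'
from h import *
np.set_printoptions(precision=4,suppress=True)
a=grab('top');b=grab('scene')
def blobs(im,x0,y0,x1,y1):
    hsv=cv2.cvtColor(im['pixels'],cv2.COLOR_RGB2HSV)
    m=((hsv[...,1]<70)&(hsv[...,2]>90)).astype(np.uint8);k=np.zeros_like(m);k[y0:y1,x0:x1]=1
    m=cv2.morphologyEx(m*k,cv2.MORPH_CLOSE,np.ones((3,3)))
    n,l,s,c=cv2.connectedComponentsWithStats(m)
    for i in range(1,n):
        if s[i,4]<40: continue
        p=np.argwhere(l==i)[:,::-1].astype(float)
        W=plane(im,p,0.008)[:,:2];mu=W.mean(0)
        bx=cv2.minAreaRect(W.astype(np.float32)*1000)
        e=np.linalg.svd(W-mu,full_matrices=False)[2][0]; e*=np.sign(e[0])
        q=(W-mu)@e
        D=depth(im,p); D=D[np.isfinite(D[:,2])]
        print(p.mean(0),len(p),'mu',mu,'mid',mu+e*(q.max()+q.min())/2,'yaw',np.degrees(np.arctan2(e[1],e[0])),'len',np.ptp(q),bx[1],'z',np.percentile(D[:,2],[5,50,95]))
print('top');blobs(a,215,230,360,295)
print('scene');blobs(b,250,165,410,330)
np.save('s.npy',0)
import pickle
E
```

```text
top
[325.0832 249.4733] 2115 mu [ 0.4659 -0.4243] mid [ 0.4659 -0.4229] yaw 87.25381300892936 len 0.15077762691492164 (147.03604125976562, 141.52989196777344) z [0.0009 0.0063 0.0328]
[263.7602 258.076 ] 171 mu [ 0.4465 -0.2552] mid [ 0.448  -0.2553] yaw -3.173340069195744 len 0.11785491362280234 (12.38892650604248, 117.86582946777344) z [-0.001   0.0107  0.02  ]
[247.6809 268.5106] 188 mu [ 0.4189 -0.2105] mid [ 0.4191 -0.2106] yaw -8.298393003787735 len 0.11873438745631335 (13.605957984924316, 118.73677062988281) z [-0.0008  0.0109  0.0187]
[227.2865 270.1236] 178 mu [ 0.4157 -0.1545] mid [ 0.4161 -0.1546] yaw -8.636712465471357 len 0.11645273660309219 (13.074930191040039, 116.46098327636719) z [-0.0014  0.0115  0.0192]
scene
[254.464 170.456] 125 mu [ 0.7096 -0.3092] mid [ 0.7082 -0.3075] yaw -50.42419816609125 len 0.04562790670003439 (31.71544075012207, 42.14488220214844) z [0.0124 0.0433 0.0582]
[295.0045 169.4484] 223 mu [ 0.6524 -0.3889] mid [ 0.6512 -0.3908] yaw 56.20424305500338 len 0.08030986884290989 (80.4696044921875, 39.1845817565918) z [0.0052 0.0191 0.0352]
[403.1592 1
[... 540 characters left out ...]
6] 328 mu [ 0.4509 -0.2551] mid [ 0.4527 -0.2552] yaw -4.572118667593084 len 0.12878465186030147 (15.895437240600586, 128.8057403564453) z [0.0018 0.0114 0.019 ]
[295.7492 282.6012] 331 mu [ 0.4219 -0.2105] mid [ 0.4249 -0.211 ] yaw -9.262176343451012 len 0.1284919177146241 (14.45294189453125, 128.50881958007812) z [0.002  0.0113 0.0183]
[275.242  300.3819] 343 mu [ 0.4169 -0.1542] mid [ 0.4199 -0.1547] yaw -9.910635657572705 len 0.1264917217972771 (13.835200309753418, 126.48411560058594) z [0.0016 0.012  0.0191]
[381.0117 311.1758] 2315 mu [ 0.2714 -0.3081] mid [ 0.2742 -0.2962] yaw 76.81098175541786 len 0.19002346056720248 (165.73968505859375, 97.09927368164062) z [-0.7554 -0.7492 -0.7424]
```

```bash
python3 - <<'E'
from h import *
np.set_printoptions(precision=4,suppress=True,linewidth=200)
P=[]
for n in('top','scene'):
    im=grab(n);v,u=np.mgrid[0:420:2,0:560:2];uv=np.c_[u.ravel(),v.ravel()]
    D=depth(im,uv);P.append(D[im['z_map'][uv[:,1],uv[:,0]]>0])
D=np.vstack(P)
print('max z (cm) rows x 0.0..0.8, cols y +0.70..-0.30 step .05')
for x in np.arange(-.1,.8,.05):
    r=[]
    for y in np.arange(.7,-.65,-.05):
        m=(abs(D[:,0]-x)<.025)&(abs(D[:,1]-y)<.025)
        r.append('%3d'%(100*D[m,2].max()) if m.any() else '  .')
    print('%.2f'%x,' '.join(r))
# cassette: combs, near-peak points
im=grab('top');v,u=np.mgrid[205:290,290:365];uv=np.c_[u.ravel(),v.ravel()];d=depth(im,uv)
m=(d[:,2]>.015)&(d[:,2]<.03)
# tray edges via mask at rim height
hsv=cv2.cvtColor(im['pixels'],cv2.COLOR_RGB2HSV)
cv2.imwrite('pics/crop.png',cv2.resize(cv2.cvtColor(im['pixels'][205:290,215:365],cv2.COLOR_RGB2BGR),None,fx=5,fy=5,interpolation=cv2.INTER_CUBIC))
E
```

```text
max z (cm) rows x 0.0..0.8, cols y +0.70..-0.30 step .05
-0.10 -74 -74 -73 -73 -73 -73 -74   .   .   .   .   .   .   .   .   . -52 -63 -63 -73 -73 -73 -73 -73 -73 -73 -73
-0.05 -73 -73 -73 -73 -73 -73 -73   .   .   .   .   .   .   .   .   . -51 -63 -64 -73 -73 -73 -73 -73 -73 -74 -73
0.00 -73 -73 -73 -73 -73 -73 -73 -73 -73 -73 -73   0   1   .   .   .   5   0 -64 -73 -73 -73 -72 -73 -73 -73 -73
0.05 -73 -73 -73 -72 -73 -73 -73 -73 -73 -73 -73   0   2  21  20  18   4   0 -64 -73 -73 -73 -73 -73 -73 -73 -73
0.10 -73 -74 -73 -73 -74 -73 -73 -73 -73 -73 -64   0   1  23  18   5   2   0 -66 -73 -73 -74 -73 -73 -73 -73 -73
0.15 -73 -73 -73 -73 -73 -73 -74 -74 -73 -74 -64   0   0   0   0   0   0   0 -68 -73 -73 -73 -73 -73 -73 -73 -73
0.20 -72 -73 -74 -73 -74 -73   . -74 -73   . -73 -74 -73 -73 -73 -73 -74 -73 -73 -73 -73 -74 -73 -73 -73 -73 -72
0.25   .   .   .   .   .   .   .   .   .   .   .   .   .   .   .   . -74 -74 -73 -73 -73 -73 -74 -74 -74 -74 -74
0.30   .   .   .   .   .  13  13  13   0   0   0   .   0  40  40  41   0   1   0   0   0   0   0   0   0   0   0
0.35   .   .   .   .   .
[... 292 characters left out ...]
 5   3   2   4   1   1
0.50   .   .   .   .   0   0   4   5   5   5   5   3   4  48  48  45  18   1   2   2   0   2   2   2   2   1   2
0.55   .   .   .   .   2   0   4   5   6   6   5   2   0  48  48  45  18   0   0   1   1   2   2   2   2   0   1
0.60   .   .   .   .   0   1   4   6   6   6   6  10  11  48  48  43  11   1   1   2   2   0   1   0   0   0   1
0.65   .   .   .   .   0   0   4   6   6   6   6  28  30  34  46  42  30   6   6   2   2   5   5   5   0   2   1
0.70   .   .   .   .   4   4   4   5   6   6  28  30  30  33  33  38  36  31   6   6  11   6   5   5   0   0   0
0.75   .   .   .   .   4   3   0   3   3   4  20  30  30  33  33  33  30  30  41  41  41  41  41   0   0   0   0
```

View pics/crop.png

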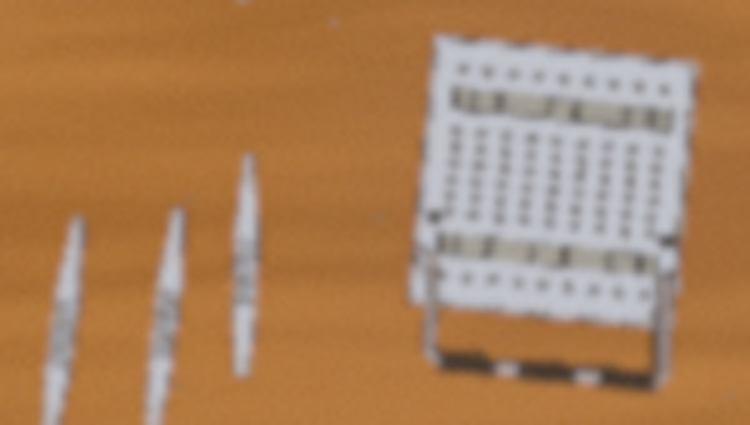

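Crop shows forceps slightly yawed and the cassette with tray corners at crop (437,37), (695,62), (412,303), (672,325); its bail lies open toward the robot.

```bash
python3 - <<'E'
from h import *
np.set_printoptions(precision=4,suppress=True,linewidth=200)
im=grab('top')
c=np.array([[437,37],[695,62],[412,303],[672,325]])/5+[215,205]
W=plane(im,c,.011);print(W,W.mean(0));
for i,j in((1,0),(3,2),(2,0),(3,1)):
    d=W[j]-W[i];print(np.degrees(np.arctan2(d[1],d[0])),np.linalg.norm(d))
P=[]
for n in('top','scene'):
    im=grab(n);v,u=np.mgrid[0:420,0:560];uv=np.c_[u.ravel(),v.ravel()]
    D=depth(im,uv);P.append(D[im['z_map'][uv[:,1],uv[:,0]]>0])
D=np.vstack(P)
for x in np.arange(.26,.58,.02):
    m=(abs(D[:,0]-x)<.01)&(D[:,1]>-.14)&(D[:,1]<.2)
    d=D[m]; 
    print('%.2f'%x,[ (round(d[d[:,2]>h,1].min(),3) if (d[:,2]>h).any() else None) for h in(.02,.1,.2,.3,.38)], 'minx eyep')
print(D[(D[:,2]>.2)&(D[:,0]>.2)&(abs(D[:,1])<.2)][:,0].min())
E
```

```text
[[ 0.5693 -0.3644  0.011 ]
 [ 0.5521 -0.5067  0.011 ]
 [ 0.4237 -0.3468  0.011 ]
 [ 0.4078 -0.4893  0.011 ]] [ 0.4882 -0.4268  0.011 ]
83.12961523573598 0.1433789755356913
83.63281280112334 0.1434260304586509
-6.889765525928679 0.14661822683764336
-6.873566167628907 0.14535860230811973
0.26 [None, None, None, None, None] minx eyep
0.28 [None, None, None, None, None] minx eyep
0.30 [np.float64(-0.036), np.float64(-0.036), np.float64(-0.036), np.float64(-0.036), None] minx eyep
0.32 [np.float64(-0.054), np.float64(-0.054), np.float64(-0.054), np.float64(-0.054), np.float64(-0.054)] minx eyep
0.34 [np.float64(-0.054), np.float64(-0.054), np.float64(-0.054), np.float64(-0.054), np.float64(-0.054)] minx eyep
0.36 [np.float64(-0.053), np.float64(-0.053), np.float64(-0.053), np.float64(-0.053), np.float64(-0.053)] minx eyep
0.38 [np.float64(-0.06), np.float64(-0.06), np.float64(-0.06), np.float64(-0.06), np.float64(-0.056)] minx eyep
0.40 [np.float64(-0.062), np.float64(-0.062), np.float64(-0.062), np.float64(-0.062), np.float64(-0.056)] minx eyep
0.42 [np.float64(-0.063), np.float64(-0.063
[... 198 characters left out ...]
float64(-0.069), np.float64(-0.069), np.float64(-0.069), np.float64(-0.063), np.float64(-0.048)] minx eyep
0.48 [np.float64(-0.078), np.float64(-0.078), np.float64(-0.068), np.float64(-0.06), np.float64(-0.034)] minx eyep
0.50 [np.float64(-0.083), np.float64(-0.083), np.float64(-0.06), np.float64(-0.06), np.float64(-0.035)] minx eyep
0.52 [np.float64(-0.087), np.float64(-0.087), np.float64(-0.06), np.float64(-0.06), np.float64(-0.035)] minx eyep
0.54 [np.float64(-0.084), np.float64(-0.084), np.float64(-0.075), np.float64(-0.075), np.float64(-0.03)] minx eyep
0.56 [np.float64(-0.084), np.float64(-0.084), np.float64(-0.063), np.float64(-0.063), np.float64(-0.031)] minx eyep
0.30917282303338317
```

Request:
{"name": "jog_arm", "arguments": {"commands": "0.35 0 0 0.16 0 0 0;0.35 0.05 0 0.16 0 0 0;0.35 0.1 -0.05 0.16 0 0 0;0.35 0.1 -0.05 0.16 0 0 0;0.35 0.1 -0.06 0.16 0 0 0"}}

```text
clock: 1.05
position: [0.2998, 0.5481, 0.4468]
ee_rot: [-2.563, -1.816, -0.001]
force: [0.5, 1.4, -0.7]
width: 0.616
```

Request:
{"name": "jog_arm", "arguments": {"commands": "0.35 0.1 -0.12 0.08 0 0 0.015;0.35 0.1 -0.12 0.08 0 0 0.015;0.35 0.06 -0.14 0.04 0 0 0;0.35 0.04 -0.15 0 0 0 0;0.35 0 -0.16 0 0 0 0"}}

```text
clock: 1.55
position: [0.3877, 0.3433, 0.5022]
ee_rot: [2.384, 2.046, 0.001]
force: [1.4, 0.5, 0.7]
width: 0.327
```

Request:
{"name": "jog_arm", "arguments": {"commands": "1 0 -0.16 0 0 0 0;1 0 -0.16 0 0 0 0;1 0 -0.16 0 0 0 0;1 0 -0.16 0 0 0 0;1 0 -0.16 0 0 0 0"}}

```text
clock: 2.05
position: [0.3856, 0.1032, 0.5026]
ee_rot: [-2.382, -2.048, -0.001]
force: [1.2, 1.2, -0.6]
width: 0.007
```

Request:
{"name": "jog_arm", "arguments": {"commands": "1 0 -0.16 0 0 0 0;1 0 -0.16 0 0 0 0;1 0 -0.16 0 0 0 0;1 0 -0.16 0 0 0 0;1 0 -0.16 0 0 0 0"}}

```text
clock: 2.55
position: [0.3854, -0.1368, 0.5027]
ee_rot: [2.382, 2.048, 0.002]
force: [1.6, 0.6, 0.4]
width: 0.006
```

Request:
{"name": "jog_arm", "arguments": {"commands": "1 0 -0.16 -0.06 0 0 0;1 0 -0.12 -0.16 0 0 0;1 0 0 -0.16 0 0 0;1 0 0 -0.16 0 0 0;1 0 0 -0.16 0 0 0"}}

```text
clock: 3.05
position: [0.3858, -0.2116, 0.2994]
ee_rot: [2.382, 2.047, 0.002]
force: [1.3, 0.3, -0.3]
width: 0.002
```

Request:
{"name": "jog_arm", "arguments": {"commands": "1 0 0 -0.1 0 0 0;1 0 0 0 0 0 0;1 0 0 0 0 0 0;1 0 0 0 0 0 0;1 0 0 0 0 0 0"}}

```text
clock: 3.55
position: [0.3872, -0.2119, 0.2725]
ee_rot: [2.38, 2.047, 0.003]
force: [-0.0, -0.2, -0.4]
width: 0.006
```

```bash
python3 - <<'E'
from h import *
np.set_printoptions(precision=4,suppress=True)
a=grab('wrist','w1.png');print(-a['R'].T@a['t'],a['R'][2]);print(status.observe())
print(proj(a,[[.421,-.2107,.005],[.45,-.255,.005],[.416,-.155,.005],[.488,-.427,.018]]))
E
```

```text
[ 0.3179 -0.2023  0.4304] [ 0.2593 -0.0398 -0.965 ]
{'clock': 3.6, 'joints': array([-0.3781,  0.0749,  0.8336,  1.9721, -0.0628,  1.1173,  1.9022]), 'dq': array([ 0.0012,  0.0052, -0.002 ,  0.0124, -0.0026, -0.0045,  0.0014]), 'joint_efforts': array([  0.0019, -25.3879,   1.8438, -31.2305,   0.0768,   0.075 ,
        -0.0128]), 'position': array([ 0.387 , -0.2118,  0.2722]), 'ee_rot': array([2.3803, 2.0474, 0.003 ]), 'force': array([-0.4602, -0.0223, -0.6456]), 'ft_torque': array([ 0.0019,  0.0719, -0.0332]), 'width': 0.00576778993589956}
[[284.9028 199.143 ]
 [257.362  222.9895]
 [323.8003 189.9266]
 [145.0563 266.9219]]
```

View pics/w1.png

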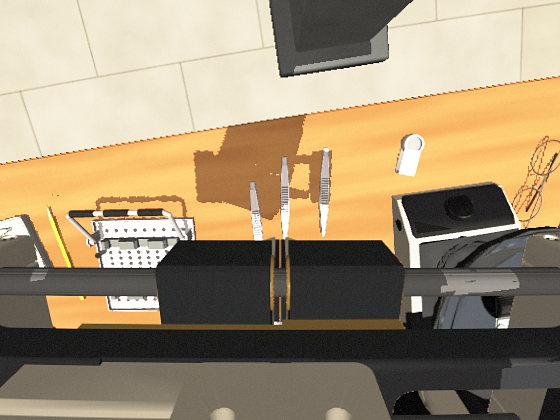

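The wrist picture looks back toward the robot. It shows the forceps heads at (252,183), (284,157) and (325,150), matching the projected estimates, and the cassette at about (145,265). Next I press B, the middle one.

Request:
{"name": "jog_arm", "arguments": {"commands": "1 0.08 -0.013 -0.16 0 0 0;1 0.08 0 -0.16 0 0 0;1 0.067 0 -0.16 0 0 0;1 0 0 -0.16 0 0 0;1 0 0 -0.16 0 0 0"}}

```text
clock: 4.1
position: [0.4516, -0.2151, 0.038]
ee_rot: [2.379, 2.049, 0.001]
force: [1.7, 0.9, 1.4]
width: 0.005
```

Request:
{"name": "jog_arm", "arguments": {"commands": "1 0 0 0 0 0 0;1 0 0 0 0 0 0;1 0 0 0 0 0 0;1 0 0 0 0 0 0;1 0 0 0 0 0 0"}}

```text
clock: 4.6
position: [0.4514, -0.2153, 0.0413]
ee_rot: [2.38, 2.047, 0.004]
force: [0.2, 0.2, 0.2]
width: 0.005
```

```bash
python3 - <<'E'
from h import *
np.set_printoptions(precision=4,suppress=True)
o=status.observe();print(o['position'],o['force'],o['ft_torque'],o['joints'])
E
```

```text
[ 0.4514 -0.2153  0.0413] [0.1943 0.2344 0.2378] [ 0.0619 -0.0185  0.0513] [-0.1129  0.5466  0.6224  2.1066 -0.5325  0.6422  2.2977]
```

Request:
{"name": "jog_arm", "arguments": {"commands": "1 0.013 0 -0.04 0 0 0;1 0 0 -0.037 0 0 0;1 0 0 -0.01 0 0 0;1 0 0 0 0 0 0;1 0 0 0 0 0 0"}}

```text
clock: 5.1
position: [0.4536, -0.2152, 0.0131]
ee_rot: [-2.382, -2.047, 0.001]
force: [0.1, 1.0, -0.4]
width: 0.008
```

Request:
{"name": "jog_arm", "arguments": {"commands": "1 0 0 -0.01 0 0 0;1 0 0 -0.01 0 0 0;1 0 0 0 0 0 0;1 0 0 0 0 0 0;1 0 0 0 0 0 0"}}

```text
clock: 5.6
position: [0.454, -0.2151, 0.0074]
ee_rot: [2.382, 2.048, 0.0]
force: [-0.6, 0.1, -0.1]
width: 0.014
```

```bash
python3 - <<'E'
from h import *
np.set_printoptions(precision=4,suppress=True)
o=status.observe();print(o['position'],o['force'],o['ft_torque'])
E
```

```text
[ 0.454  -0.2151  0.0074] [-0.5517  0.1178 -0.0652] [-0.0617  0.0624 -0.0037]
```

Request:
{"name": "jog_arm", "arguments": {"commands": "1 0 0 -0.006 0 0 0;1 0 0 -0.004 0 0 0;1 0 0 0 0 0 0;1 0 0 0 0 0 0;1 0 0 0 0 0 0"}}

```text
clock: 6.1
position: [0.4541, -0.2152, 0.0046]
ee_rot: [2.382, 2.048, 0.001]
force: [-1.4, 1.4, 5.4]
width: 0.006
```

Request:
{"name": "jog_arm", "arguments": {"commands": "1 0 0 0.04 0 0 0;1 0.05 -0.07 0.06 0 0 0;1 0.05 -0.07 0 0 0 0;1 0 0 0 0 0 0;1 0 0 0 0 0 0"}}

```text
clock: 6.6
position: [0.4838, -0.2572, 0.0346]
ee_rot: [-2.382, -2.048, 0.0]
force: [-0.3, -0.3, -0.3]
width: 0.007
```

Request:
{"name": "jog_arm", "arguments": {"commands": "1 0 0 -0.04 0 0 0;1 0 0 -0.027 0 0 0;1 0 0 -0.01 0 0 0;1 0 0 -0.01 0 0 0;1 0 0 0 0 0 0"}}

```text
clock: 7.1
position: [0.4835, -0.2566, 0.0077]
ee_rot: [-2.381, -2.048, 0.0]
force: [-0.8, 1.5, 2.0]
width: 0.007
```

Request:
{"name": "jog_arm", "arguments": {"commands": "1 0 0 0 0 0 0;1 0 0 0 0 0 0;1 0 0 0 0 0 0;1 0 0 0 0 0 0;1 0 0 0 0 0 0"}}

```text
clock: 7.6
position: [0.484, -0.2571, 0.0083]
ee_rot: [2.382, 2.048, 0.0]
force: [-1.5, 0.8, 2.2]
width: 0.004
```

```bash
python3 - <<'E'
from h import *
np.set_printoptions(precision=4,suppress=True)
o=status.observe();print(o['position'],o['force'],o['ft_torque'],o['joints'])
E
```

```text
[ 0.484  -0.2571  0.0083] [-1.5096  0.8436  2.1895] [0.22   0.2945 0.0043] [-0.0067  0.6547  0.5708  2.0031 -0.577   0.6474  2.3636]
```

B is the softest: about 0 N until it shut. C is the middle one: 2.2 N at 8 mm. A must be the stiffest. I'll flip the hand half a turn for wrist-joint margin and go over C.

Request:
{"name": "jog_arm", "arguments": {"commands": "1 0 0 0.08 0 0 0;1 -0.03 0 0.16 0 0 -0.0235;1 -0.04 0 0.1 0 0 -0.0235;1 -0.04 0 0 0 0 -0.0235;1 0 0 0 0 0 -0.0235"}}

```text
clock: 8.1
position: [0.4503, -0.2576, 0.1114]
ee_rot: [2.879, 1.255, 0.003]
force: [0.0, -0.2, 0.1]
width: 0.005
```

Request:
{"name": "jog_arm", "arguments": {"commands": "0.4 0 0 0 0 0 -0.0235;0.4 0 0 0 0 0 -0.0235;0.4 0 0 0 0 0 -0.0235;0.4 0 0 0 0 0 -0.0235;0.4 0 0 0 0 0 -0.0235"}}

```text
clock: 8.6
position: [0.4513, -0.2573, 0.1103]
ee_rot: [3.138, 0.134, 0.001]
force: [0.2, -0.9, -1.1]
width: 0.293
```

Request:
{"name": "jog_arm", "arguments": {"commands": "0.4 0 0 0 0 0 -0.0235;0.4 0 0 0 0 0 -0.0235;0.4 0 0 0 0 0 -0.0235;0.4 0 0 0 0 0 -0.0235;0.4 0 0 0 0 0 -0.0235"}}

```text
clock: 9.1
position: [0.4512, -0.2573, 0.1102]
ee_rot: [2.975, -1.007, 0.001]
force: [0.3, -0.2, -0.1]
width: 0.301
```

Request:
{"name": "jog_arm", "arguments": {"commands": "0.4 0 0 0 0 0 -0.0235;0.4 0 0 0 0 0 -0.0235;0.4 0 0 0 0 0 -0.0235;0.4 0 0 0 0 0 -0.0235;0.4 0 0 0 0 0 -0.0235"}}

```text
clock: 9.6
position: [0.4512, -0.2573, 0.1102]
ee_rot: [2.412, -2.013, 0.001]
force: [-1.1, 0.1, -0.3]
width: 0.303
```

```bash
python3 - <<'E'
from h import *
np.set_printoptions(precision=4,suppress=True)
o=status.observe();print(o['position'],o['ee_rot'],o['joints'],o['width'])
r=o['ee_rot'];print(np.degrees(np.arctan2(*cv2.Rodrigues(r)[0][[1,0],0])))
E
```

```text
[ 0.4512 -0.2573  0.1102] [ 2.4117 -2.0126  0.0007] [-0.3948  0.757   1.2969  2.0251 -0.8577  1.0628 -0.0717] 0.3029428991978839
-79.6899651953941
```

Request:
{"name": "jog_arm", "arguments": {"commands": "0.4 0 0.008 0 0 0 -0.02;0.4 0 0 0 0 0 -0.019;0.4 0 0 0 0 0 0;0.4 0 0 0 0 0 0;0.4 0 0 0 0 0 0"}}

```text
clock: 10.1
position: [0.4511, -0.2548, 0.1102]
ee_rot: [2.158, -2.283, 0.0]
force: [0.1, -0.2, 0.1]
width: 0.296
```

```bash
cat > tip.py <<'E'
from h import *
np.set_printoptions(precision=4,suppress=True)
o=status.observe();print(o['position'],o['joints'],'yaw',np.degrees(np.arctan2(*cv2.Rodrigues(o['ee_rot'])[0][[1,0],0])),o['width'],o['clock'])
def tipscan(im,z=.012):
    hsv=cv2.cvtColor(im['pixels'],cv2.COLOR_RGB2HSV)
    return hsv
E
python3 - <<'E'
from tip import *
a=grab('wrist','w2.png');print(-a['R'].T@a['t'],a['R'][2])
print(proj(a,[[.45+.06,-.259,.005],[.421+.059,-.2197,.005],[.488,-.427,.018],[.45,-.255,.01]]))
E
```

```text
[ 0.4511 -0.2548  0.1102] [-0.4011  0.7575  1.3006  2.0281 -0.8593  1.0638 -0.309 ] yaw -93.23574333422924 0.29569666325642097 10.1
[ 0.5204 -0.2595  0.2683] [-0.2585  0.0137 -0.9659]
[[279.4908 137.5242]
 [235.5737 176.0387]
 [488.7782 154.7627]
 [278.7912 209.1272]]
```

View pics/w2.png

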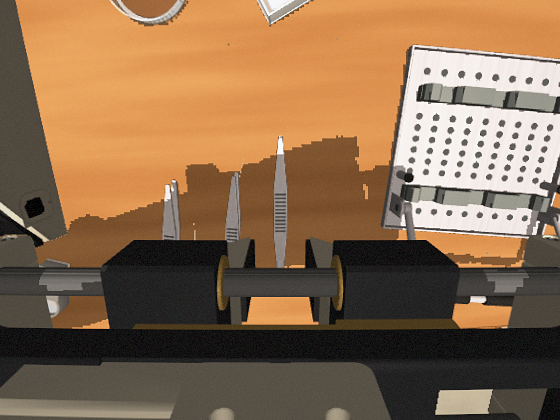

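The picture shows C's tip at (280,137), as predicted and centred between the fingers. B's tip is at (236,172) and the cassette is at upper right. I'll descend and grip.

Request:
{"name": "jog_arm", "arguments": {"commands": "0.4 0 0 -0.16 0 0 0;0.4 0 0 -0.12 0 0 0;0.4 0 0 -0.05 0 0 0;0.4 0 0 -0.015 0 0 0;0.4 0 0 0 0 0 0"}}

```text
clock: 10.65
position: [0.4508, -0.2549, 0.0067]
ee_rot: [2.155, -2.285, -0.0]
force: [-0.0, 0.7, -0.4]
width: 0.302
```

Request:
{"name": "jog_arm", "arguments": {"commands": "0.4 0 0 -0.008 0 0 0;1 0 0 0 0 0 0;1 0 0 0 0 0 0;1 0 0 0 0 0 0;1 0 0 0 0 0 0", "force": 15}}

```text
clock: 11.15
position: [0.4514, -0.2548, 0.0047]
ee_rot: [-2.155, 2.286, -0.001]
force: [1.4, 0.0, -0.1]
width: 0.12
```

Request:
{"name": "jog_arm", "arguments": {"commands": "1 0 0 0.14 0 0 0;1 0 0 0.16 0 0 0;1 0.04 -0.14 0.05 0 0 0;1 0.04 -0.14 0 0 0 -0.0094;1 0.04 -0.15 0 0 0 0"}}

```text
clock: 11.65
position: [0.4885, -0.3841, 0.11]
ee_rot: [-2.086, 2.347, -0.001]
force: [0.5, -1.0, -0.0]
width: 0.118
```

Request:
{"name": "jog_arm", "arguments": {"commands": "1 0 -0.14 0 0 0 0;1 0 0 0 0 0 0;1 0 0 0 0 0 0;1 0 0 0 0 0 0;1 0 0 0 0 0 0"}}

```text
clock: 12.15
position: [0.4876, -0.4242, 0.1091]
ee_rot: [-2.087, 2.347, 0.001]
force: [0.4, 0.6, -2.0]
width: 0.116
```

```bash
python3 - <<'E'
from tip import *
a=grab('wrist','w3.png');print(-a['R'].T@a['t'],a['R'][2])
C=np.array([.488,-.427]);th=np.radians(-6.6);R=np.array([[np.cos(th),-np.sin(th)],[np.sin(th),np.cos(th)]])
for l in ([74,73,.011],[74,-73,.011],[34,0,.013],[46,0,.013],[46,42,.013],[46,-42,.013]):
    w=C+R@np.array(l[:2])/1000;print(l,proj(a,[[*w,l[2]]]))
E
```

```text
[ 0.4876 -0.4242  0.1091] [-0.02    0.8763  1.1768  1.7034 -0.8728  1.1853 -0.2907] yaw -96.69613511680382 0.11643975267542209 12.15
[ 0.5565 -0.4333  0.2672] [-0.2572  0.0305 -0.9659]
[74, 73, 0.011] [[190.0874 118.0937]]
[74, -73, 0.011] [[373.6176 117.8186]]
[34, 0, 0.013] [[281.8533 168.3703]]
[46, 0, 0.013] [[281.8566 153.5885]]
[46, 42, 0.013] [[230.0401 153.6997]]
[46, -42, 0.013] [[333.6766 153.5484]]
```

View pics/w3.png

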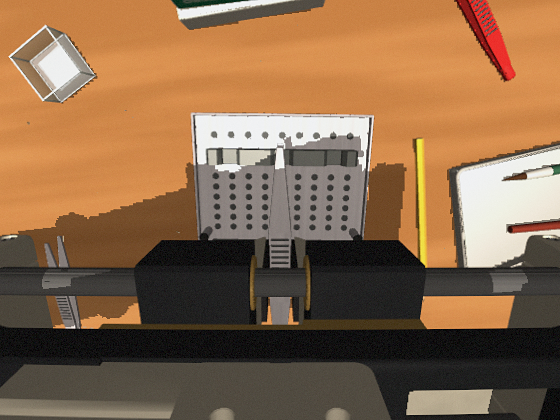

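The picture shows the tray's far corners at (191,114) and (373,116), within 4 px of prediction. The held tip is at (281,140), nearly over the middle groove.

```bash
python3 - <<'E'
from tip import *
a=grab('wrist')
c=lambda y:np.radians(y)
for yaw in(-6.7,-8,-5):
  for z in(.106,.118):
    print(yaw,z,proj(a,[[.4868+.06*np.cos(c(yaw)),-.4242+.06*np.sin(c(yaw)),z]]))
g=a['pixels'].astype(int).sum(2)
for r in (140,145,155,165,185): print(r,g[r,262:300])
E
```

```text
[ 0.4876 -0.4242  0.1092] [-0.0201  0.8762  1.1769  1.7033 -0.8728  1.1852 -0.2906] yaw -96.68664614652344 0.12018544383817856 12.2
-6.7 0.106 [[277.965  145.5293]]
-6.7 0.118 [[277.8261 147.1861]]
-8 0.106 [[280.6306 145.5609]]
-8 0.118 [[280.7022 147.2201]]
-5 0.106 [[274.4796 145.581 ]]
-5 0.118 [[274.0655 147.2418]]
140 [728 732 697 719 724 726 726 722 720 722 726 720 719 722 724 724 726 723
 726 727 728 710 560 417 383 397 388 407 382 728 726 722 720 721 723 723
 725 728]
145 [724 726 721 718 720 722 722 726 722 722 725 719 721 727 744 475 490 516
 515 533 532 462 734 490 385 394 400 413 401 385 734 745 745 750 563 503
 519 519]
155 [611 612 610 613 614 629 420 376 254 188 185 151 210 185 708 719 715 714
 724 728 747 479 247 250 267 263 259 169 149 162 144 231 272 275 271 280
 273 281]
165 [290 287 288 276 302 291 285 291 241 260 270 310 299 704 720 712 718 719
 725 721 726 745 471 311 373 391 394 341 273 206 130 237 260 263 263 266
 270 260]
185 [254 153 158 135 156 282 394 409 403 413 338 371 388 404 396 412 403 410
 391 392 406 394 410 432 300 300 398 394 407 409 396 406 370 219 164 176
 147 173]
```

Request:
{"name": "jog_arm", "arguments": {"commands": "1 0.003 -0.0085 -0.1 0 0 0;1 0 0 -0.05 0 0 0;1 0 0 0 0 0 0;1 0 0 0 0 0 0;1 0 0 0 0 0 0"}}

```text
clock: 12.75
position: [0.4881, -0.4287, 0.0654]
ee_rot: [2.086, -2.349, 0.002]
force: [-0.1, 0.8, 0.2]
width: 0.117
```

Request:
{"name": "jog_arm", "arguments": {"commands": "1 0 0.005 -0.06 0 0 0;1 0 0 -0.05 0 0 0;1 0 0 -0.02 0 0 0;1 0 0 -0.014 0 0 0;1 0 0 0 0 0 0"}}

```text
clock: 13.25
position: [0.4876, -0.4266, 0.0205]
ee_rot: [2.086, -2.349, -0.001]
force: [-0.5, 0.6, 0.3]
width: 0.117
```

Request:
{"name": "jog_arm", "arguments": {"commands": "1 0 0 -0.006 0 0 0;1 0 0 0 0 0 0;1 0 0 0 0 0 0;1 0 0 0 0 0 0;1 0 0 0 0 0 0"}}

```text
clock: 13.75
position: [0.488, -0.4268, 0.0195]
ee_rot: [-2.086, 2.349, -0.0]
force: [0.4, 0.1, -0.4]
width: 0.119
```

Request:
{"name": "jog_arm", "arguments": {"commands": "1 0 0 -0.004 0 0 0;0.5 0 0 0 0 0 0;0.5 0 0 0 0 0 0;0.5 0 0 0 0 0 0;0.5 0 0 0 0 0 0"}}

```text
clock: 14.25
position: [0.4879, -0.4268, 0.0182]
ee_rot: [2.086, -2.349, 0.0]
force: [0.7, 0.2, -0.6]
width: 0.25
```

Request:
{"name": "jog_arm", "arguments": {"commands": "0.5 0 0 0.06 0 0 0;0.5 0 0 0.16 0 0 0;0.5 0 0 0.1 0 0 0;0.5 0 0 0 0 0 0;0.5 0 0 0 0 0 0"}}

```text
clock: 14.75
position: [0.4882, -0.4271, 0.1157]
ee_rot: [-2.086, 2.348, -0.003]
force: [0.5, 0.1, -0.4]
width: 0.251
```

```bash
python3 - <<'E'
from tip import *
a=grab('wrist','w4.png')
C=np.array([.489,-.427]);th=np.radians(-6.6);R=np.array([[np.cos(th),-np.sin(th)],[np.sin(th),np.cos(th)]])
for l in ([60,0,.018],[0,0,.025],[46,42,.023],[46,0,.023],[46,-42,.023]):
    w=C+R@np.array(l[:2])/1000;print(l,proj(a,[[*w,l[2]]]))
E
```

```text
[ 0.4882 -0.4271  0.1157] [-0.018   0.8706  1.1814  1.6939 -0.866   1.1935 -0.2965] yaw -96.78144244992602 0.25091112988708086 14.75
[60, 0, 0.018] [[277.8556 136.0957]]
[0, 0, 0.025] [[278.1455 210.3421]]
[46, 42, 0.023] [[225.4281 154.4283]]
[46, 0, 0.023] [[277.9079 154.2228]]
[46, -42, 0.023] [[330.3818 154.0894]]
```

View pics/w4.png

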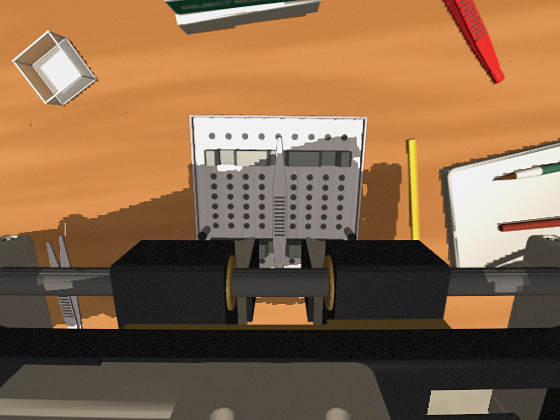

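The picture shows C seated in the middle place, with its tip at (280,136) as predicted. Next is B.

Request:
{"name": "jog_arm", "arguments": {"commands": "0.5 -0.04 0.14 0 0 0 -0.005;0.4 -0.05 0.15 0 0 0 0;0.4 -0.05 0.15 0 0 0 0;0.4 -0.05 0.15 0 0 0 0;0.4 -0.03 0.13 0 0 0 0"}}

```text
clock: 15.3
position: [0.4197, -0.208, 0.1129]
ee_rot: [2.048, -2.381, -0.005]
force: [0.2, 1.0, 0.5]
width: 0.301
```

Request:
{"name": "jog_arm", "arguments": {"commands": "0.4 0 0 0 0 0 0;0.4 0 0 0 0 0 0;0.4 0 0 0 0 0 0;0.4 0 0 0 0 0 0;0.4 0 0 0 0 0 0"}}

```text
clock: 15.8
position: [0.4218, -0.212, 0.1141]
ee_rot: [2.047, -2.383, 0.001]
force: [0.4, -0.4, 0.6]
width: 0.301
```

```bash
cat >> tip.py <<'E'
def seg(im,mid,yaw,zs=.012):
    # bright grey pixels near a forceps line, tip half: fit axis on plane
    hsv=cv2.cvtColor(im['pixels'],cv2.COLOR_RGB2HSV)
    e=np.array([np.cos(np.radians(yaw)),np.sin(np.radians(yaw))]);n=np.array([-e[1],e[0]])
    for s in(25,35,45,55):
        ls=np.arange(-.016,.0161,.0005);w=np.array(mid)+e*s/1000+ls[:,None]*n
        z=.005+ (s/60)*.003
        uv=np.round(proj(im,np.c_[w,np.full(len(ls),z)])).astype(int)
        ok=(uv[:,0]>0)&(uv[:,0]<560)&(uv[:,1]>0)&(uv[:,1]<420)
        S=hsv[uv[ok,1],uv[ok,0],1];g=ls[ok][S<75]
        print(s,'offset mm',1000*g.mean() if len(g) else None,'w',1000*np.ptp(g) if len(g) else None,uv[len(uv)//2])
E
python3 - <<'E'
from tip import *
a=grab('wrist','w5.png');seg(a,(.421,-.2107),-8.6);seg(a,(.418,-.155),-9.2)
E
```

```text
[ 0.4218 -0.212   0.1141] [-0.5034  0.6455  1.2855  2.1298 -0.7761  0.967  -0.4986] yaw -98.67641013331146 0.3013928381963687 15.8
25 offset mm -0.49999999999998657 w 10.000000000000009 [277 179]
35 offset mm -0.49999999999998657 w 8.000000000000007 [277 167]
45 offset mm 0.2500000000000141 w 6.500000000000005 [277 156]
55 offset mm 0.2500000000000141 w 4.5000000000000036 [277 144]
25 offset mm -0.24999999999998634 w 12.50000000000001 [215 192]
35 offset mm 0.2500000000000141 w 10.500000000000009 [214 181]
45 offset mm 1.3877787807814457e-14 w 10.000000000000009 [214 169]
55 offset mm 1.3877787807814457e-14 w 7.000000000000006 [213 157]
```

View pics/w5.png

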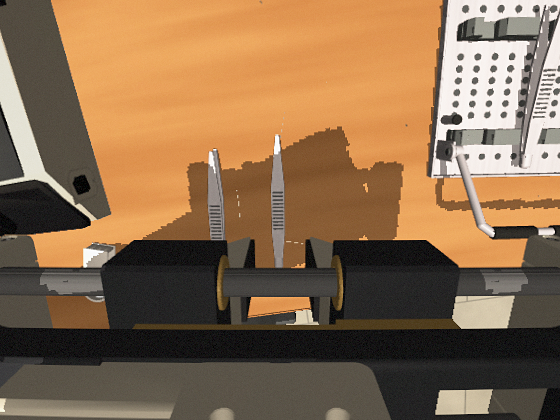

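B is centred between the fingers with its tip at (277,135), and A's tip is at (214,150), both where predicted. Grasping B.

Request:
{"name": "jog_arm", "arguments": {"commands": "0.4 0 0.003 -0.16 0 0 0;0.4 0 0 -0.13 0 0 0;0.4 0 0 -0.05 0 0 0;0.4 0 0 -0.015 0 0 0;0.4 0 0 0 0 0 0"}}

```text
clock: 16.35
position: [0.4217, -0.2105, 0.0075]
ee_rot: [2.047, -2.382, -0.0]
force: [-0.1, -0.2, 0.3]
width: 0.299
```

Request:
{"name": "jog_arm", "arguments": {"commands": "0.4 0 0 -0.008 0 0 0;1 0 0 0 0 0 0;1 0 0 0 0 0 0;1 0 0 0 0 0 0;1 0 0 0 0 0 0"}}

```text
clock: 16.85
position: [0.4223, -0.2099, 0.0055]
ee_rot: [-2.049, 2.381, -0.001]
force: [1.8, -0.3, 0.3]
width: 0.117
```

Request:
{"name": "jog_arm", "arguments": {"commands": "1 0 0 0.14 0 0 0;1 0 0 0.16 0 0 0;1 0.08 -0.14 0 0 0 0.0055;1 0.08 -0.15 0 0 0 0;1 0.08 -0.15 0 0 0 0"}}

```text
clock: 17.35
position: [0.4949, -0.3401, 0.0957]
ee_rot: [-2.093, 2.341, -0.001]
force: [1.3, 0.6, 0.2]
width: 0.116
```

Request:
{"name": "jog_arm", "arguments": {"commands": "1 0 -0.145 0 0 0 0;1 0 0 0 0 0 0;1 0 0 0 0 0 0;1 0 0 0 0 0 0;1 0 0 0 0 0 0"}}

```text
clock: 17.85
position: [0.4934, -0.3819, 0.095]
ee_rot: [-2.091, 2.343, 0.001]
force: [-0.8, -0.2, -0.1]
width: 0.115
```

```bash
python3 - <<'E'
from tip import *
E
```

```text
[ 0.4934 -0.3819  0.095 ] [-0.0681  0.8131  1.0868  1.7728 -0.8157  1.0838 -0.3725] yaw -96.50942806705424 0.11549798083467008 17.85
```

Request:
{"name": "jog_arm", "arguments": {"commands": "1 0 -0.0105 -0.1 0 0 0;1 0 0 -0.06 0 0 0;1 0 0 0 0 0 0;1 0 0 0 0 0 0;1 0 0 0 0 0 0"}}

```text
clock: 18.35
position: [0.4933, -0.387, 0.0482]
ee_rot: [2.09, -2.345, 0.002]
force: [0.5, 0.4, -0.3]
width: 0.116
```

```bash
python3 - <<'E'
from tip import *
a=grab('wrist','w6.png')
C=np.array([.489,-.427]);th=np.radians(-6.6);R=np.array([[np.cos(th),-np.sin(th)],[np.sin(th),np.cos(th)]])
for l in ([74,73,.011],[74,-73,.011],[60,42,.06],[34,42,.023],[46,42,.023]):
    w=C+R@np.array(l[:2])/1000;print(l,proj(a,[[*w,l[2]]]))
E
```

```text
[ 0.4933 -0.387   0.0482] [-0.0321  0.8657  1.0306  1.7985 -0.8778  1.0137 -0.3277] yaw -96.59130978590248 0.11632023224642042 18.35
[74, 73, 0.011] [[223.8697 116.5204]]
[74, -73, 0.011] [[463.5417 117.3007]]
[60, 42, 0.06] [[273.8572 145.1029]]
[34, 42, 0.023] [[275.0767 185.3023]]
[46, 42, 0.023] [[275.0061 165.2706]]
```

View pics/w6.png

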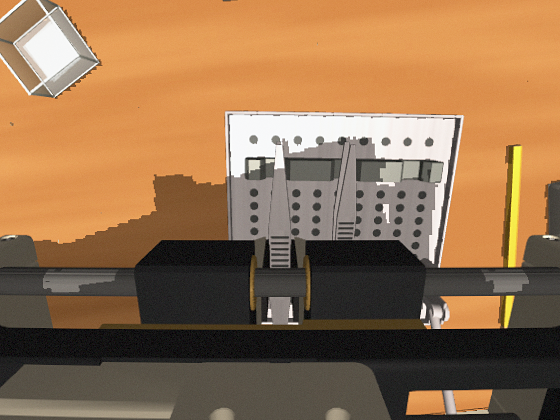

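The held tip is at about (279,142) and the groove centre is near column 275, so I'll shift 2 mm left and lower.

Request:
{"name": "jog_arm", "arguments": {"commands": "1 0 0.008 -0.04 0 0 0;1 0 0 -0.03 0 0 0;1 0 0 -0.015 0 0 0;1 0 0 0 0 0 0;1 0 0 0 0 0 0"}}

```text
clock: 18.9
position: [0.4928, -0.3845, 0.0216]
ee_rot: [2.09, -2.346, -0.0]
force: [-0.0, 0.3, -0.5]
width: 0.122
```

Request:
{"name": "jog_arm", "arguments": {"commands": "1 0 0 -0.006 0 0 0;1 0 0 0 0 0 0;1 0 0 0 0 0 0;1 0 0 0 0 0 0;1 0 0 0 0 0 0"}}

```text
clock: 19.4
position: [0.493, -0.3844, 0.02]
ee_rot: [-2.09, 2.346, -0.0]
force: [-1.0, 0.3, -1.1]
width: 0.118
```

Request:
{"name": "jog_arm", "arguments": {"commands": "1 0 0 -0.004 0 0 0;0.5 0 0 0 0 0 0;0.5 0 0 0 0 0 0;0.5 0 0 0 0 0 0;0.5 0 0 0 0 0 0"}}

```text
clock: 19.9
position: [0.493, -0.3844, 0.0188]
ee_rot: [2.09, -2.346, 0.0]
force: [-0.1, -0.3, 0.5]
width: 0.25
```

Request:
{"name": "jog_arm", "arguments": {"commands": "0.5 0 0 0.06 0 0 0;0.5 0 0 0.16 0 0 0;0.5 0 0 0.13 0 0 0;0.5 0 0 0 0 0 0;0.5 0 0 0 0 0 0"}}

```text
clock: 20.4
position: [0.4934, -0.3848, 0.1257]
ee_rot: [-2.089, 2.345, -0.004]
force: [0.1, 0.7, -2.0]
width: 0.251
```

```bash
python3 - <<'E'
from tip import *
a=grab('wrist','w7.png')
C=np.array([.489,-.427]);th=np.radians(-7);R=np.array([[np.cos(th),-np.sin(th)],[np.sin(th),np.cos(th)]])
for l in ([74,73,.011],[74,-73,.011],[60,42,.02],[60,0,.02]):
    w=C+R@np.array(l[:2])/1000;print(l,proj(a,[[*w,l[2]]]))
E
```

```text
[ 0.4934 -0.3848  0.1257] [-0.0804  0.782   1.1192  1.7451 -0.7786  1.129  -0.3981] yaw -96.59906918118587 0.2505935748472796 20.4
[74, 73, 0.011] [[242.8356 118.3166]]
[74, -73, 0.011] [[414.5266 119.9561]]
[60, 42, 0.02] [[279.3572 135.8256]]
[60, 0, 0.02] [[329.9404 136.2345]]
```

View pics/w7.png

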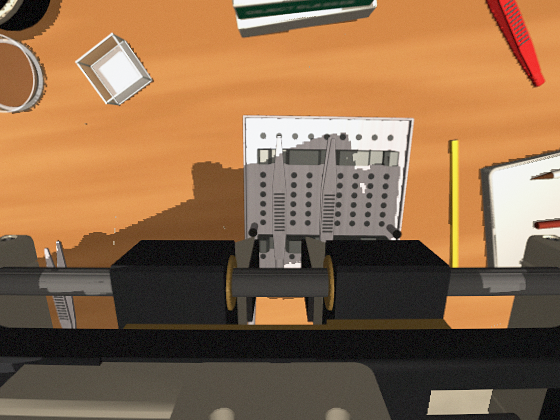

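B is seated in the left place with its tip at (279,136) as predicted, and C is unmoved. A lies close to the microscope, so I'll hover beside it and map clearance from wrist depth.

Request:
{"name": "jog_arm", "arguments": {"commands": "0.5 -0.05 0.12 0 0 0 -0.0067;0.5 -0.06 0.13 0 0 0 0;0.5 -0.06 0.13 0 0 0 0;0.5 -0.06 0.13 0 0 0 0;0.5 -0.06 0.12 0 0 0 0"}}

```text
clock: 20.95
position: [0.4042, -0.1931, 0.1227]
ee_rot: [2.039, -2.387, -0.004]
force: [0.2, 0.4, 1.0]
width: 0.249
```

Request:
{"name": "jog_arm", "arguments": {"commands": "0.5 0 0 0 0 0 0;0.5 0 0 0 0 0 0;0.5 0 0 0 0 0 0;0.5 0 0 0 0 0 0;0.5 0 0 0 0 0 0"}}

```text
clock: 21.45
position: [0.406, -0.1965, 0.1237]
ee_rot: [2.038, -2.39, 0.001]
force: [-0.4, 0.2, 0.6]
width: 0.252
```

```bash
python3 - <<'E'
from tip import *
a=grab('wrist','w8.png')
seg(a,(.418,-.155),-9.2)
v,u=np.mgrid[0:235,0:560];uv=np.c_[u.ravel(),v.ravel()];D=depth(a,uv);D=D[a['z_map'][uv[:,1],uv[:,0]]>0]
D=D[(D[:,2]>.025)&(D[:,1]>-.14)&(D[:,0]<.6)]
for x in np.arange(.36,.56,.02):
    d=D[abs(D[:,0]-x)<.01]
    print('%.2f'%x,[(round(d[(d[:,2]>h)&(d[:,2]<h+.05),1].min(),3) if ((d[:,2]>h)&(d[:,2]<h+.05)).any() else None) for h in(.025,.075,.125,.175,.225,.275)])
E
```

```text
[ 0.406  -0.1965  0.1237] [-0.5519  0.5636  1.2757  2.1663 -0.6946  0.923  -0.5903] yaw -99.09909392404019 0.2522888515236093 21.45
25 offset mm 1.3877787807814457e-14 w 12.00000000000001 [230 170]
35 offset mm 0.2500000000000141 w 10.500000000000009 [230 159]
45 offset mm 1.3877787807814457e-14 w 9.000000000000007 [229 148]
55 offset mm 0.2500000000000141 w 6.500000000000005 [229 136]
0.36 [None, None, None, None, None, None]
0.38 [None, None, None, None, None, None]
0.40 [None, None, None, None, None, None]
0.42 [None, None, None, None, None, None]
0.44 [np.float64(-0.063), None, None, None, None, None]
0.46 [np.float64(-0.069), None, None, None, None, None]
0.48 [np.float64(-0.067), np.float64(-0.057), None, None, None, None]
0.50 [np.float64(-0.065), np.float64(-0.058), None, None, None, None]
0.52 [np.float64(-0.065), np.float64(-0.056), None, None, None, None]
0.54 [np.float64(-0.065), np.float64(-0.056), None, None, None, None]
0.56 [np.float64(-0.066), np.float64(-0.056), None, None, None, None]
```

Request:
{"name": "jog_arm", "arguments": {"commands": "0.52 -0.01 0.05 -0.05 0.0165 -0.0026 0;0.52 -0.01 0.05 -0.1 0 0 0;0.52 0 0.048 -0.1 0 0 0;0.52 0 0 -0.05 0 0 0;0.52 0 0 0 0 0 0"}}

```text
clock: 22.0
position: [0.3989, -0.1509, 0.0324]
ee_rot: [-1.987, 2.329, 0.108]
force: [-0.6, -0.3, 0.8]
width: 0.238
```

Request:
{"name": "jog_arm", "arguments": {"commands": "0.52 0 0 0 0 0 0;0.52 0 0 0 0 0 0;0.52 0 0 0 0 0 0;0.52 0 0 0 0 0 0;0.52 0 0 0 0 0 0"}}

```text
clock: 22.5
position: [0.4003, -0.1509, 0.0341]
ee_rot: [-1.987, 2.326, 0.104]
force: [-0.0, 0.6, 0.1]
width: 0.24
```

```bash
python3 - <<'E'
from tip import *
print(cv2.Rodrigues(o['ee_rot'])[0],o['force'])
a=grab('wrist','w9.png');seg(a,(.418,-.155),-9.2)
E
```

```text
[ 0.4003 -0.1509  0.0341] [-0.3798  0.6406  1.0106  2.2727 -0.9568  0.8029 -0.3973] yaw -98.99501157737224 0.23986680177535413 22.5
[[-0.1555 -0.9877  0.017 ]
 [-0.9823  0.1564  0.1034]
 [-0.1048 -0.0006 -0.9945]] [-0.0283  0.5968  0.1293]
25 offset mm 1.3877787807814457e-14 w 11.00000000000001 [285 170]
35 offset mm 1.3877787807814457e-14 w 9.000000000000007 [285 153]
45 offset mm 1.3877787807814457e-14 w 7.000000000000006 [285 136]
55 offset mm 1.3877787807814457e-14 w 5.000000000000004 [285 118]
```

Request:
{"name": "jog_arm", "arguments": {"commands": "0.52 0 -0.003 -0.04 0 0 0;0.52 0 0 -0.03 0 0 0;0.52 0 0 -0.014 0 0 0;0.52 0 0 -0.006 0 0 0;0.52 0 0 0 0 0 0"}}

```text
clock: 23.05
position: [0.3998, -0.1519, 0.0066]
ee_rot: [-1.987, 2.328, 0.105]
force: [-0.4, -1.1, 0.0]
width: 0.239
```

Request:
{"name": "jog_arm", "arguments": {"commands": "1 0 0 -0.003 0 0 0;1 0 0 0 0 0 0;1 0 0 0 0 0 0;1 0 0 0 0 0 0;1 0 0 0 0 0 0"}}

```text
clock: 23.55
position: [0.4001, -0.1518, 0.0059]
ee_rot: [-1.987, 2.327, 0.104]
force: [-0.0, 0.2, 0.4]
width: 0.117
```

Request:
{"name": "jog_arm", "arguments": {"commands": "1 0 -0.01 0.1 0 0 0;1 0 -0.03 0.16 0 0 0;1 0.05 -0.1 0.12 -0.0165 0.0026 0;1 0.1 -0.13 0 0 0 0.006;1 0.07 -0.14 0 0 0 0"}}

```text
clock: 24.05
position: [0.4711, -0.271, 0.1208]
ee_rot: [-2.1, 2.335, -0.003]
force: [0.7, -0.3, 0.3]
width: 0.117
```

Request:
{"name": "jog_arm", "arguments": {"commands": "1 0 -0.15 0 0 0 0;1 0 -0.15 0 0 0 0;1 0 -0.15 0 0 0 0;1 0 -0.15 0 0 0 0;1 0 0 0 0 0 0"}}

```text
clock: 24.55
position: [0.4627, -0.4619, 0.1204]
ee_rot: [2.074, -2.354, 0.005]
force: [-1.2, -0.6, -0.7]
width: 0.119
```

Request:
{"name": "jog_arm", "arguments": {"commands": "1 0 0 -0.1 0 0 0;1 0 0 0 0 0 0;1 0 0 0 0 0 0;1 0 0 0 0 0 0;1 0 0 0 0 0 0"}}

```text
clock: 25.05
position: [0.4665, -0.4549, 0.091]
ee_rot: [-2.085, 2.349, -0.002]
force: [-0.3, 0.2, -1.2]
width: 0.117
```

```bash
python3 - <<'E'
from tip import *
print(cv2.Rodrigues(o['ee_rot'])[0],o['force'])
E
```

```text
[ 0.4665 -0.4549  0.091 ] [ 0.1083  0.8102  0.9964  1.7011 -0.7668  1.0692 -0.3317] yaw -96.813801801621 0.11700871348110205 25.05
[[-0.1186 -0.9929  0.001 ]
 [-0.9929  0.1186 -0.0009]
 [ 0.0008 -0.0011 -1.    ]] [-0.2621  0.2417 -1.2324]
```

Request:
{"name": "jog_arm", "arguments": {"commands": "1 0 -0.037 -0.08 0 0 0;1 0 0 -0.055 0 0 0;1 0 0 0 0 0 0;1 0 0 0 0 0 0;1 0 0 0 0 0 0"}}

```text
clock: 25.55
position: [0.4663, -0.4661, 0.0502]
ee_rot: [2.085, -2.35, 0.001]
force: [-0.6, 0.1, -0.3]
width: 0.119
```

```bash
python3 - <<'E'
from tip import *
a=grab('wrist','w10.png')
C=np.array([.489,-.427]);th=np.radians(-7);R=np.array([[np.cos(th),-np.sin(th)],[np.sin(th),np.cos(th)]])
for l in ([74,73,.011],[74,-73,.011],[60,-42,.05],[60,-42,.06],[34,-42,.023],[46,-42,.023]):
    w=C+R@np.array(l[:2])/1000;print(l,proj(a,[[*w,l[2]]]))
E
```

```text
[ 0.4663 -0.4661  0.0502] [ 0.1498  0.8621  0.9509  1.7069 -0.8133  1.017  -0.2942] yaw -96.84219527256212 0.11910100932232769 25.55
[74, 73, 0.011] [[88.2416 86.6693]]
[74, -73, 0.011] [[331.0844  86.4099]]
[60, -42, 0.05] [[279.1564 107.0337]]
[60, -42, 0.06] [[279.1496 105.8211]]
[34, -42, 0.023] [[279.0625 155.5397]]
[46, -42, 0.023] [[279.1116 134.754 ]]
```

View pics/w10.png

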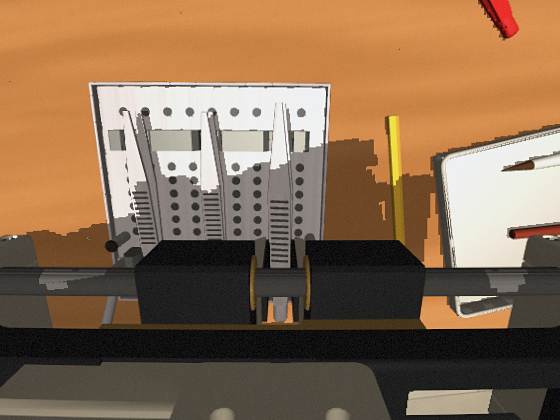

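The held tip is at (281,105), within about 1 mm of the right groove's line (279). Lowering.

Request:
{"name": "jog_arm", "arguments": {"commands": "1 0.004 0.003 -0.04 0 0 0;1 0 0 -0.04 0 0 0;1 0 0 -0.014 0 0 0;1 0 0 -0.005 0 0 0;1 0 0 0 0 0 0"}}

```text
clock: 26.1
position: [0.467, -0.4648, 0.0194]
ee_rot: [-2.085, 2.35, 0.001]
force: [-0.2, 0.2, -0.3]
width: 0.115
```

Request:
{"name": "jog_arm", "arguments": {"commands": "1 0 0 -0.004 0 0 0;1 0 0 0 0 0 0;1 0 0 0 0 0 0;1 0 0 0 0 0 0;1 0 0 0 0 0 0"}}

```text
clock: 26.6
position: [0.4671, -0.4654, 0.0188]
ee_rot: [2.084, -2.35, 0.001]
force: [-0.8, 2.3, 4.8]
width: 0.118
```

Request:
{"name": "jog_arm", "arguments": {"commands": "0.5 0 0 0 0 0 0;0.5 0 0 0 0 0 0;0.5 0 0 0 0 0 0;0.5 0 0 0.06 0 0 0;0.5 0 0 0.16 0 0 0"}}

```text
clock: 27.1
position: [0.466, -0.463, 0.0821]
ee_rot: [2.084, -2.349, -0.01]
force: [0.6, -1.0, 0.8]
width: 0.249
```

Request:
{"name": "jog_arm", "arguments": {"commands": "1 0 0 0.15 0 0 0;1 -0.08 0.04 0.05 0 0 0;1 -0.12 0.08 0 0 0 0;1 -0.13 0.06 0 0 0 0;1 0 0 0 0 0 0"}}

```text
clock: 27.6
position: [0.3625, -0.4092, 0.1451]
ee_rot: [-2.077, 2.356, 0.004]
force: [0.3, -0.3, 0.1]
width: 0.006
```

```bash
python3 - <<'E'
from tip import *
a=grab('top','top1.png')
p=np.array([[546,372],[440,361],[655,383]])/5+[215,205]
print(plane(a,p,.08),depth(a,p))
b=grab('scene','scene1.png')
C=np.array([.489,-.427]);th=np.radians(-7);R=np.array([[np.cos(th),-np.sin(th)],[np.sin(th),np.cos(th)]])
w=C+R@[-.095,0];print(w, proj(b,[[*w,.08]]))
# bar points in scene/top depth: cassette-frame x<-60, z>.06
for im in(a,b):
    v,u=np.mgrid[0:420,0:560];uv=np.c_[u.ravel(),v.ravel()];D=depth(im,uv);D=D[im['z_map'][uv[:,1],uv[:,0]]>0]
    L=(D[:,:2]-C)@R;m=(L[:,0]<-.07)&(L[:,0]>-.13)&(abs(L[:,1])<.055)&(D[:,2]>.05)&(D[:,2]<.1)
    print(m.sum(),np.median(L[m],0),np.percentile(D[m,2],[10,50,90]))
cv2.imwrite('pics/c2.png',np.vstack([cv2.resize(cv2.cvtColor(a['pixels'][205:290,260:400],cv2.COLOR_RGB2BGR),(560,340)),cv2.resize(cv2.cvtColor(b['pixels'][165:245,300:420],cv2.COLOR_RGB2BGR),(560,373))]))
E
```

```text
[ 0.3625 -0.4092  0.1451] [ 0.0141  0.6144  1.1175  1.9195 -0.6497  1.0311 -0.2753] yaw -97.20598083263044 0.006018282265340527 27.6
[[ 0.388  -0.4125  0.08  ]
 [ 0.3952 -0.3574  0.08  ]
 [ 0.3806 -0.4693  0.08  ]] [[ 0.3968 -0.3972  0.2357]
 [ 0.395  -0.3576  0.0763]
 [ 0.4102 -0.4023  0.5564]]
[ 0.3947 -0.4154] [[383.417  221.6396]]
52 [-0.1006  0.0364] [0.0719 0.0751 0.0785]
85 [-0.1009  0.0349] [0.0738 0.077  0.0792]
```

Request:
{"name": "jog_arm", "arguments": {"commands": "1 -0.01 -0.01 -0.1 0 0 0;1 0 0 -0.1 0 0 0;1 0 0 -0.077 0 0 0;1 0 0 0 0 0 0;1 0 0 0 0 0 0"}}

```text
clock: 28.2
position: [0.3657, -0.4151, 0.0619]
ee_rot: [2.084, -2.349, 0.001]
force: [-0.4, -0.2, 1.2]
width: 0.007
```

Request:
{"name": "jog_arm", "arguments": {"commands": "1 0.07 -0.0085 0 0 0 0;1 0.07 -0.0085 0 0 0 0;1 0.07 -0.0085 0 0 0 0;1 0 0 0 0 0 0;1 0 0 0 0 0 0"}}

```text
clock: 28.7
position: [0.4283, -0.4221, 0.0623]
ee_rot: [2.086, -2.349, 0.002]
force: [-0.7, -0.0, -0.0]
width: 0.005
```

Request:
{"name": "jog_arm", "arguments": {"commands": "1 0.07 -0.0085 0 0 0 0;1 0.07 -0.0085 0 0 0 0;1 0 0 0 0 0 0;1 0 0 0 0 0 0;1 0 0 0 0 0 0"}}

```text
clock: 29.2
position: [0.4689, -0.4268, 0.0617]
ee_rot: [-2.083, 2.351, 0.0]
force: [-0.2, -0.6, -0.3]
width: 0.007
```

```bash
cat > bar.py <<'E'
from tip import *
C=np.array([.489,-.427]);th=np.radians(-7);R=np.array([[np.cos(th),-np.sin(th)],[np.sin(th),np.cos(th)]])
def bar(lo,hi,z0,z1):
  for n in('scene','top'):
    im=grab(n)
    v,u=np.mgrid[0:420,0:560];uv=np.c_[u.ravel(),v.ravel()];D=depth(im,uv);D=D[im['z_map'][uv[:,1],uv[:,0]]>0]
    L=(D[:,:2]-C)@R;m=(L[:,0]<hi)&(L[:,0]>lo)&(abs(L[:,1])<.058)&(abs(L[:,1])>.03)&(D[:,2]>z0)&(D[:,2]<z1)
    for s in(1,-1):
        k=m&(L[:,1]*s>0)
        if k.any(): print(n,s,k.sum(),np.median(L[k],0),np.percentile(D[k,2],[10,50,90]))
E
python3 -c "
from bar import *
bar(-.07,.06,.05,.11)"
```

```text
[ 0.4689 -0.4268  0.0617] [ 0.0725  0.8198  0.9699  1.7678 -0.798   1.0018 -0.3313] yaw -96.9268782593494 0.0065164594649648674 29.2
scene -1 2 [-0.027  -0.0574] [0.0543 0.057  0.0597]
```

Request:
{"name": "jog_arm", "arguments": {"commands": "1 -0.05 0.006 0 0 0 0;1 0 0 0.16 0 0 0;1 0 0 0.02 0 0 0;1 0.12 -0.014 0 0 0 0;1 0 0 0 0 0 0"}}

```text
clock: 29.8
position: [0.4958, -0.4285, 0.1157]
ee_rot: [-2.088, 2.344, -0.004]
force: [0.7, -0.3, -0.1]
width: 0.008
```

Request:
{"name": "jog_arm", "arguments": {"commands": "1 0 0 -0.07 0 0 0;1 0.007 0 -0.04 0 0 0;1 0.01 -0.001 -0.04 0 0 0;1 0.008 -0.001 -0.03 0 0 0;1 0 0 0 0 0 0"}}

```text
clock: 30.3
position: [0.4986, -0.4294, 0.0602]
ee_rot: [2.085, -2.35, -0.002]
force: [-1.0, -0.8, 1.2]
width: 0.006
```

Request:
{"name": "jog_arm", "arguments": {"commands": "1 0.012 -0.001 -0.03 0 0 0;1 0.01 -0.001 -0.03 0 0 0;1 0.006 -0.001 -0.02 0 0 0;1 0 0 0 0 0 0;1 0 0 0 0 0 0"}}

```text
clock: 30.8
position: [0.507, -0.4303, 0.0369]
ee_rot: [-2.085, 2.35, 0.001]
force: [0.6, -0.8, -0.7]
width: 0.005
```

Request:
{"name": "jog_arm", "arguments": {"commands": "1 0 0 -0.005 0 0 0;1 0 0 -0.005 0 0 0;1 0 0 -0.004 0 0 0;1 0 0 0 0 0 0;1 0 0 0 0 0 0"}}

```text
clock: 31.3
position: [0.5074, -0.4306, 0.0338]
ee_rot: [-2.084, 2.349, -0.001]
force: [-0.2, 1.2, 6.1]
width: 0.01
```

Request:
{"name": "jog_arm", "arguments": {"commands": "1 0 0 -0.004 0 0 0;1 0 0 -0.003 0 0 0;1 0 0 0 0 0 0;1 0 0 0 0 0 0;1 0 0 0 0 0 0"}}

```text
clock: 31.8
position: [0.5075, -0.4307, 0.0326]
ee_rot: [-2.084, 2.349, -0.002]
force: [-0.5, 3.6, 14.7]
width: 0.006
```

Request:
{"name": "jog_arm", "arguments": {"commands": "1 0 0 -0.003 0 0 0;1 0 0 -0.003 0 0 0;1 0 0 0 0 0 0;1 0 0 0 0 0 0;1 0 0 0 0 0 0"}}

```text
clock: 32.3
position: [0.5079, -0.4309, 0.032]
ee_rot: [-2.084, 2.348, -0.003]
force: [-2.3, 6.6, 23.3]
width: 0.008
```

Request:
{"name": "jog_arm", "arguments": {"commands": "1 0 0 -0.003 0 0 0;1 0 0 0 0 0 0;1 0 0 0 0 0 0;1 0 0 0.05 0 0 0;1 0 0 0.15 0 0 0"}}

```text
clock: 32.8
position: [0.506, -0.4281, 0.0857]
ee_rot: [2.085, -2.35, -0.01]
force: [0.5, -0.7, -0.5]
width: 0.006
```

Request:
{"name": "jog_arm", "arguments": {"commands": "1 0 0 0.16 0 0 0;1 -0.1 0 0.1 0 0 0;1 -0.1 0 0 0 0 0;1 -0.1 0 0 0 0 0;1 0 0 0 0 0 0"}}

```text
clock: 33.3
position: [0.4126, -0.4313, 0.1673]
ee_rot: [-2.078, 2.356, 0.001]
force: [-0.3, 0.4, -0.2]
width: 0.007
```

```bash
python3 - <<'E'
from bar import *
bar(.0,.04,.027,.07)
a=grab('wrist','wf.png');b=grab('scene','sf.png');t=grab('top','tf.png')
print(proj(a,[[*(C+R@[.018,0]),.029]]),proj(b,[[*C,.02]]))
cv=lambda x:cv2.cvtColor(x,cv2.COLOR_RGB2BGR)
cv2.imwrite('pics/final.png',np.hstack([cv2.resize(cv(b['pixels'][160:260,295:425]),(470,362),interpolation=cv2.INTER_CUBIC),cv2.resize(cv(a['pixels'][60:260,180:380]),(330,362))]))
E
```

```text
[ 0.4126 -0.4313  0.1673] [ 0.0338  0.6585  1.0995  1.7735 -0.6489  1.1253 -0.3477] yaw -97.176653156225 0.0074223823988775455 33.3
scene -1 10 [ 0.018  -0.0333] [0.0274 0.0326 0.0348]
top 1 35 [0.0183 0.0437] [0.028  0.0316 0.0361]
top -1 42 [ 0.0179 -0.0419] [0.0284 0.0315 0.0347]
[[265.2284 102.5442]] [[352.7598 203.8173]]
```

View pics/final.png

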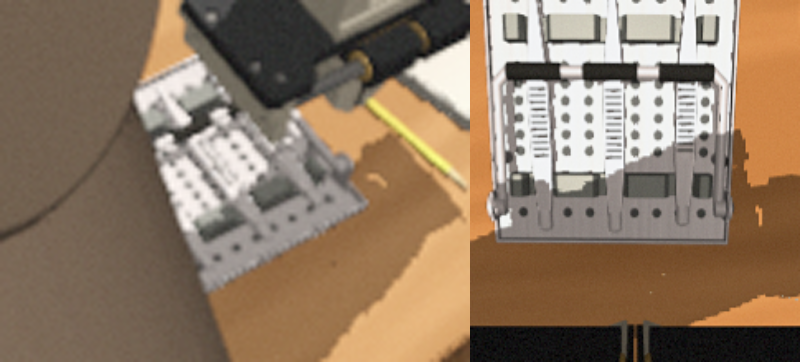

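The picture shows all three forceps in their grooves under the three pads, with the bar level at local x = 18 mm. I'll press once more to confirm the bail is hard home and hasn't sprung back.

Request:
{"name": "jog_arm", "arguments": {"commands": "1 0.1 -0.004 -0.1 0 0 0;1 0.11 -0.004 -0.13 0 0 0;1 0.107 0 -0.13 0 0 0;1 0 0.005 -0.05 0 0 0;1 0 0 0 0 0 0"}}

```text
clock: 34.05
position: [0.5111, -0.4295, 0.041]
ee_rot: [2.087, -2.346, -0.008]
force: [-1.2, -0.2, -0.4]
width: 0.009
```

Request:
{"name": "jog_arm", "arguments": {"commands": "1 0 0 0 0 0 0;1 0 0 0 0 0 0;1 0 0 0 0 0 0;1 0 0 0 0 0 0;1 0 0 0 0 0 0"}}

```text
clock: 34.55
position: [0.5112, -0.4318, 0.0453]
ee_rot: [-2.084, 2.35, -0.001]
force: [-1.2, 0.8, 0.1]
width: 0.006
```

Request:
{"name": "jog_arm", "arguments": {"commands": "1 -0.01 0.002 -0.02 0 0 0;1 0 0 -0.015 0 0 0;1 0 0 0 0 0 0;1 0 0 0 0 0 0;1 0 0 0 0 0 0"}}

```text
clock: 35.05
position: [0.5081, -0.4309, 0.0339]
ee_rot: [2.085, -2.35, -0.0]
force: [0.2, 0.0, 0.3]
width: 0.006
```

Request:
{"name": "jog_arm", "arguments": {"commands": "1 0 0 -0.004 0 0 0;1 0 0 0 0 0 0;1 0 0 0 0 0 0;1 0 0 0 0 0 0;1 0 0 0 0 0 0"}}

```text
clock: 35.55
position: [0.5083, -0.4311, 0.0332]
ee_rot: [-2.085, 2.35, -0.001]
force: [-1.3, 1.4, 5.5]
width: 0.002
```

Request:
{"name": "jog_arm", "arguments": {"commands": "1 0 0 -0.003 0 0 0;1 0 0 0 0 0 0;1 0 0 0 0 0 0;1 0 0 0 0 0 0;1 0 0 0 0 0 0"}}

```text
clock: 36.05
position: [0.5083, -0.4312, 0.0328]
ee_rot: [-2.084, 2.35, -0.001]
force: [-1.6, 1.8, 10.6]
width: 0.002
```

Request:
{"name": "jog_arm", "arguments": {"commands": "1 0 0 -0.003 0 0 0;1 0 0 0 0 0 0;1 0 0 0 0 0 0;1 0 0 0 0 0 0;1 0 0 0 0 0 0"}}

```text
clock: 36.55
position: [0.5084, -0.4312, 0.0325]
ee_rot: [-2.084, 2.35, -0.002]
force: [-2.8, 3.9, 15.5]
width: 0.002
```

Request:
{"name": "jog_arm", "arguments": {"commands": "1 0 0 -0.005 0 0 0;1 0 0 -0.003 0 0 0;1 0 0 0 0 0 0;1 0 0 0 0 0 0;1 0 0 0 0 0 0"}}

```text
clock: 37.05
position: [0.5091, -0.4315, 0.0317]
ee_rot: [-2.084, 2.348, -0.004]
force: [-3.0, 7.9, 29.2]
width: 0.0
```

Request:
{"name": "jog_arm", "arguments": {"commands": "1 0 0 0.05 0 0 0;1 0 0 0.15 0 0 0;1 0 0 0.16 0 0 0;1 0 0 0.15 0 0 0;1 0 0 0 0 0 0"}}

```text
clock: 37.55
position: [0.5093, -0.4341, 0.1882]
ee_rot: [-2.084, 2.35, -0.015]
force: [-0.1, -0.4, -0.7]
width: 0.006
```

Request:
{"name": "jog_arm", "arguments": {"commands": "1 0 0 0 0 0 0;1 0 0 0 0 0 0;1 0 0 0 0 0 0;1 0 0 0 0 0 0;1 0 0 0 0 0 0"}}

```text
clock: 38.05
position: [0.5079, -0.4308, 0.1809]
ee_rot: [2.084, -2.35, -0.002]
force: [-0.4, 0.0, -0.6]
width: -0.0
```

```bash
python3 - <<'E'
from bar import *
bar(.0,.04,.027,.07)
print(arm.sign_off())
E
```

```text
[ 0.5079 -0.4308  0.1809] [ 0.023   0.745   1.0673  1.5728 -0.6791  1.2368 -0.4803] yaw -96.8579993353272 -0.0001272438345674061 38.05
scene 1 58 [0.0199 0.0434] [0.0284 0.0331 0.0356]
scene -1 60 [ 0.0186 -0.0427] [0.0273 0.0323 0.0355]
the job is handed in; nothing more can be done
None
```

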